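Clamp a carton in the gluing jig

ROBOT

A 7-joint arm with a two-finger parallel gripper is mounted at the origin on the work surface; the furniture and walls round the work are solid. World frame = base frame: x ahead of the robot, y to its left, z up, the work surface at z = 0. Lengths are in mm, angles in rad, forces in N, time in s.
With the tool pointing down it reaches from about 400 to 875 mm from the base axis. Payload 4.4 kg.
Tool frame: the origin (TCP) lies midway between the tips of the shut fingers; the grasp point (between the pads) lies 19 mm behind it (ctrl.grip_point_offset is the distance from the TCP to the grasp point, in mm); z points along the fingers, y is the line along which they close (so a half turn about z gives the same grasp; the last joint's range is limited). The gripper opens to 85 mm and grips with 20 to 120 N. Pads are 22 mm wide; open, the fingers measure 114 mm over their backs; the gripper's body (76 mm by 85 mm) begins 54 mm behind the grasp point. The pads swing forward as they close: fully open they stand 13 mm farther back than shut.
Start: joints at [-1.405, 0.628, 0.038, 1.517, -0.027, 0.996, -0.02], TCP at [149.299, 632.635, 231.313] pointing down, gripper open.
Joint ranges: [-3.06, 3.06], [-0.37, 2.12], [-1.25, 1.32], [0.18, 2.47], [-1.1, 4.24], [0.23, 1.98], [-2.94, 2.94]. Speed limits (rad/s): [2.57, 2.57, 3.14, 3.14, 3.14, 3.14, 3.14].

INTERFACE

Orientations are given as [roll, pitch, yaw] about the fixed x, y, z axes, in that order (R = Rz(yaw) Ry(pitch) Rx(roll)).
In Python, from cell import ctrl, optics, telemetry gives the robot as it stands (ctrl), with the cameras (optics) and the readings (telemetry).
- The arm moves only by the shell command python3 nudge.py FILE, which reads ROWS from the file FILE. ROWS is a JSON list of rows, 1 to 12 of them, each written [[dx, dy, dz], [rx, ry, rz], opening]: dx, dy, dz in normalised numbers (1 is 250 mm), then a rotation vector rx, ry, rz in fractions of the full range, 1 being 180 degrees, then the finger opening in mm; each row shifts and turns the commanded pose from where the row before left it, along the tool's axes as they then stand; what a row does not reach is not made up. A row lasts 1/10 s, in which the tool goes at most 50 mm and 0.15 rad, less where a joint would pass 70% of its speed; a pose out of reach is approached as far as the arm can. The fingers move at their own pace and stop on an object; the grip force is fixed at half the most. Time passes only in rows, so rows that do not move let the fingers close. It prints the time, the measured TCP pose, the force, the opening and the grip force at its end. A shift or turn number past 1, either way, is cut back to 1. Input that does not fit is refused with a message, and nothing moves.
- telemetry.read_state(): the state, without advancing time (a new reading comes with each control period).
- optics.get_image(name): name is "scene" or "top" or "wrist"; returns the picture (420x560x3 uint8, blue, green, red); there is no depth.
- optics.calibration(name): a dict with "fx", "fy", "cx", "cy" (pixels), "rvec" (rotation vector, rad) and "tvec" (3), from world to camera coordinates, as OpenCV has them; the wrist camera has in their place "hand_eye" (4x4, takes a point from camera to tool coordinates, whose origin is the TCP and whose axes are the flange's). Camera axes: x right, y down, z forward; pixel columns grow to the right and rows downward; lengths in mm; the calibration is good to about 2 mm. A picture is of the moment at which its call begins: read the wrist's pose just before it. calibration takes no time and is no camera call.
- ctrl.finish_job(): hands the job in; it is judged then, once.
The state is a dict: "clock": time; "qpos": joint angles; "qd": joint speeds; "tau": joint torques, N m; "eef_pos": TCP position; "tool_rot": TCP orientation; "force": force on the tool from outside, world axes, zero at the start; "torque": the same for the moment, N m; "width": finger opening in mm; "gripper_force": force on a finger pad.
Only numpy, scipy, OpenCV 4.12 (cv2) and the standard library are available. Lean on these libraries where they do the work, as an engineer would, in place of code of your own. Each camera call takes 0.05 s, during which the arm holds its last target. There are 200 camera calls.

TASK

Clamp the small cardboard carton in the gluing jig so that its flaps can set: push the carton along the rails until it is fully home against the end stop, then push the clamp strap round with a finger until it stops over the carton, and only then push the red cam lever fully down. Only push: do not lift or tip the carton, and leave the things lying around the jig where they are.

Things in the scene. Friction and masses are not known exactly. Their poses are not given: they have to be found in the camera images.
- jig: Carton gluing jig fixed to the table: aluminium plate 235 x 120 mm, 10 mm thick, x = -120 to 115 mm. Origin on the table under the centre of the carton's home place; x points along the rails to the end stop, y to the left seen that way, z up. Two white rails along x at y = +-36 to +-46 mm, x = -80 to 24 mm, tops at z = 21 mm.
- carton: Brown carton 66 x 48 x 50 mm (own x, y, z), loose, about 0.11 kg, on the jig's plate between the rails (3 mm play each side), its 66 mm side across them, 25 to 45 mm short of the end stop. Origin: centre of its underside. Home is x = 0, y = 0, z = 10 mm of the jig, with its top 60 mm above the table.
- strap (a joint): Angle of the clamp strap about the upright post (rad). 0 = its stop, pointing from the post along the jig's -x over the carton; positive = swung out to the jig's -y side (1.57 = along -y); range 0 to 1.9, starts 1.2 to 1.75. Stays where left; turning takes 0.08 N m. Steel bar 24 mm wide, reaching 104 mm from the post axis, underside 74 mm and top 90 mm above the table.
- strap_post (a point): Top of the nut on the axis of the post, 102 mm above the table, at x = 85, y = 0 mm of the jig. Post 22 mm in diameter, with a 38 mm collar at its foot; the strap's hub has 17 mm radius.
- strap_side (a point): Point inside the strap bar on its centre line, 55 mm from the post axis, 82 mm above the table: push the bar's side (12 mm from it) here.
- lever (a joint): Angle of the red cam lever on the strap's outer end (rad). 0 = raised, sloping 45 degrees up and outward, away from the post, in line with the strap; grows as it is pushed down; 0.72 = its stop, nearly level. Starts 0 to 0.12. Stays where left. Pushing takes 0.2 N m, up to 0.35 N m when the foot presses (8 N 45 mm out from the pivot).
- lever_pivot (a point): Lever's pivot, 85 mm from the post axis along the strap, 104 mm above the table; the lever reaches 100 mm out from it and goes round with the strap. Steel cheeks beside it, 34 mm wide over the pin, 72 to 98 mm from the post axis, up to 115 mm above the table.
- lever_grip (a point): Centre of the lever's red grip, 67 mm from the pivot; the grip is 66 mm long along the lever, 22 mm wide and 14 mm thick.
- end_stop (a point): Middle of the top edge of the white end stop that faces the carton, at x = 24, y = 0, z = 41 mm of the jig; the stop is a bar 100 mm long across the rails and 10 mm thick, the carton touches it when home.
- foot: Round black rubber presser foot of 30 mm diameter under the strap, 85 mm from the post axis; origin at the centre of its underside. Lever up: 65 mm above the table. The lever drives it down 8 mm, on a spring, so that it presses on the carton with about 10 N when the lever is down.
- date_stamp: Black and grey date stamp 30 x 42 x 88 mm standing at the left (+y) of the jig; loose bystander, origin at the centre of its underside.
- thermometer: White probe thermometer 30 x 169 x 18 mm lying at the right (-y) of the jig; loose bystander.
- marker_2: White marker pen with a red cap, 14 x 134 x 15 mm, lying at the left (+y) of the jig; loose bystander.
- tape_roll: Roll of brown tape, 101 mm diameter, 48 mm high; loose bystander.
- scoop: Steel scoop with a black handle, 71 x 222 x 33 mm; loose bystander.
- brush: Pastry brush with a wooden handle, 30 x 167 x 13 mm; loose bystander.
- spare_carton: A second carton like the first (66 x 48 x 50 mm), standing on the table left of the jig and not to be used; loose bystander.

How it is judged (in metres and radians):
On the way, in this order (a step that is already met when the one before it is completed fails the run):
1. the carton is home against the end stop (x of carton in the frame of jig between -0.004 and 0.004 m and y of carton in the frame of jig between -0.006 and 0.006 m and z of carton in the frame of jig between 0.006 and 0.014 m and angle between the y axis of carton and the x axis of jig, either way round below 0.09 rad), for 0.1 s.
2. the strap is swung over the carton to its stop (value of joint strap below 0.06 rad and x of carton in the frame of jig above -0.004 m), for 0.1 s.
3. the cam lever is pushed down and the foot presses on the carton (value of joint lever above 0.62 rad and contact force between foot and carton above 3 N), for 0.1 s.
At the end, for the whole second after the job is handed in: The carton stands on the jig's plate at its home place (within 4 mm along and 6 mm across the rails, square within 0.09 rad) and at rest, the strap is over it (joint below 0.06 rad), the cam lever is down (joint above 0.62 rad of 0.72) and the foot presses on the carton with more than 3 N (all of step 2 and all of step 3 and x of carton in the frame of jig below 0.004 m and y of carton in the frame of jig between -0.006 and 0.006 m and z of carton in the frame of jig between 0.006 and 0.014 m and angle between the y axis of carton and the x axis of jig, either way round below 0.09 rad and linear speed of carton below 0.01 m/s); the robot touches nothing.
It fails at once if the carton is lifted or tipped (height (world z) of carton above 0.022 m or angle between carton's own z axis and vertical above 0.3 rad).
It fails at once if the lever is pushed down before the strap is over the carton (value of joint lever above 0.4 rad and value of joint strap above 0.2 rad).
It fails at once if a bystander is moved more than 20 mm (distance of any of date_stamp, thermometer, marker_2, tape_roll, scoop, brush, spare_carton from where it was at the start of the episode above 0.02 m).
It also fails if it takes over 67 s, if anything falls off the work surface, if the arm or the gripper's body presses on something with over 40 N, if the wrist force passes 120 N, or if a joint passes its speed limit or range.

## Working session

There is one attempt and no reset: what is moved stays moved. The work goes in short steps, Python scripts to look and compute and a shell command to move; the robot and the scene stay as the last step left them, time stands still between calls to the robot, and variables do not carry over. Pictures are saved under pics/ and viewed, at most 10 in all, crops included, and the job is handed in when it is done.

```bash
ls; mkdir -p pics; python3 - <<'E'
from cell import ctrl, optics, telemetry
import cv2,numpy as np
s=telemetry.read_state();print(s['eef_pos'],s['tool_rot'],s['clock'])
a=optics.get_image("scene");b=optics.get_image("top")
cv2.imwrite("pics/scene.png",a);cv2.imwrite("pics/top.png",b)
for n in("scene","top","wrist"):print(n,optics.calibration(n))
E
```

```text
cell.py
nudge.py
pics
[149.15280557 632.00842632 230.36644799] [-3.13964984e+00  4.67571225e-05  2.90977444e+00] 0.0
scene {'fx': 452.29004662078114, 'fy': 452.29004662078114, 'cx': 283.1229918485073, 'cy': 206.66478036883092, 'rvec': array([ 2.06448934, -0.6094925 ,  0.35611627]), 'tvec': array([-423.09946875,  267.11644838,  894.06471734])}
top {'fx': 490.83691729481626, 'fy': 490.83691729481626, 'cx': 281.2818760185489, 'cy': 209.29637024024984, 'rvec': array([ 2.20859327, -2.16154213,  0.08935013]), 'tvec': array([  34.06750205,  537.81331979, 1335.15888565])}
wrist {'fx': 322.37818144678346, 'fy': 322.37818144678346, 'cx': 277.85613656487993, 'cy': 207.82013594406962, 'hand_eye': array([[-7.49299286e-04, -9.46529034e-01, -3.22617770e-01,
         8.34964940e+01],
       [ 9.99999671e-01, -6.09043132e-04, -5.35686649e-04,
        -6.06655007e-01],
       [ 3.10554829e-04, -3.22618066e-01,  9.46529179e-01,
        -1.42310192e+02],
       [ 0.00000000e+00,  0.00000000e+00,  0.00000000e+00,
         1.00000000e+00]])}
```

View pics/scene.png

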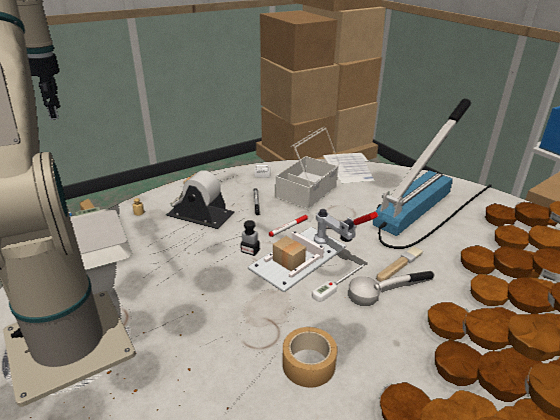

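View pics/top.png

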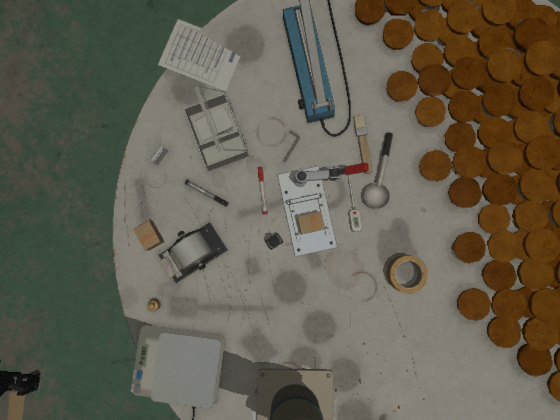

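The top view shows the jig at about (307,210), with the post near (298,177), the strap pointing right along its -y with the red grip at (355,169), and the carton at (312,222). I'll enlarge that area.

```bash
cat > h.py <<'E'
from cell import ctrl, optics, telemetry
import cv2,numpy as np
from scipy.spatial.transform import Rotation as R
def cam(n):
    c=optics.calibration(n);K=np.array([[c['fx'],0,c['cx']],[0,c['fy'],c['cy']],[0,0,1]])
    return K,cv2.Rodrigues(c['rvec'])[0],c['tvec']
def plane(n,uv,z):
    K,r,t=cam(n);o=-r.T@t;d=(np.c_[np.atleast_2d(uv),np.ones(len(np.atleast_2d(uv)))]@np.linalg.inv(K).T)@r
    return o+d*((z-o[2])/d[:,2])[:,None]
def proj(n,P):
    K,r,t=cam(n);return cv2.projectPoints(np.float64(P).reshape(-1,1,3),cv2.Rodrigues(r)[0],t,K,None)[0][:,0]
E
python3 - <<'E'
import cv2
b=cv2.imread("pics/top.png")[145:265,230:400];a=cv2.imread("pics/scene.png")[195:305,230:390]
cv2.imwrite("pics/topc.png",cv2.resize(b,None,fx=4.7,fy=4.7,interpolation=cv2.INTER_CUBIC))
cv2.imwrite("pics/scenec.png",cv2.resize(a,None,fx=5,fy=5,interpolation=cv2.INTER_CUBIC))
E
```

```text
(no output)
```

View pics/topc.png

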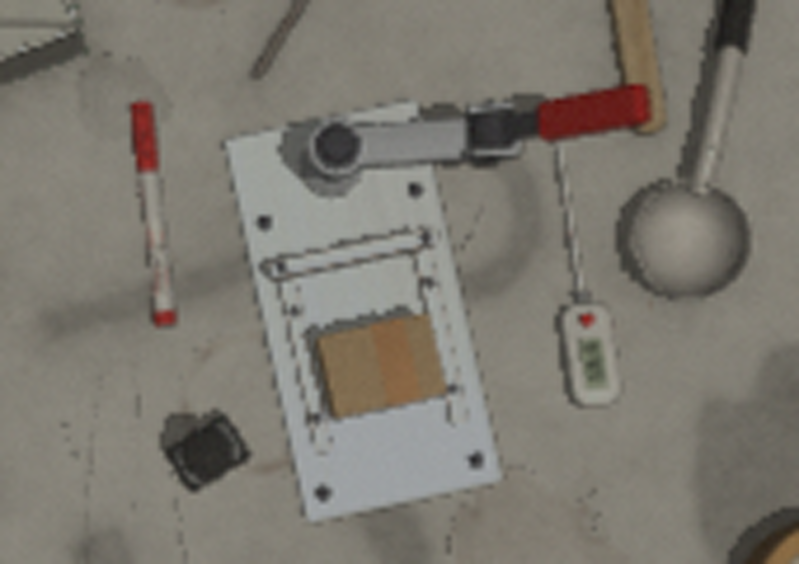

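View pics/scenec.png

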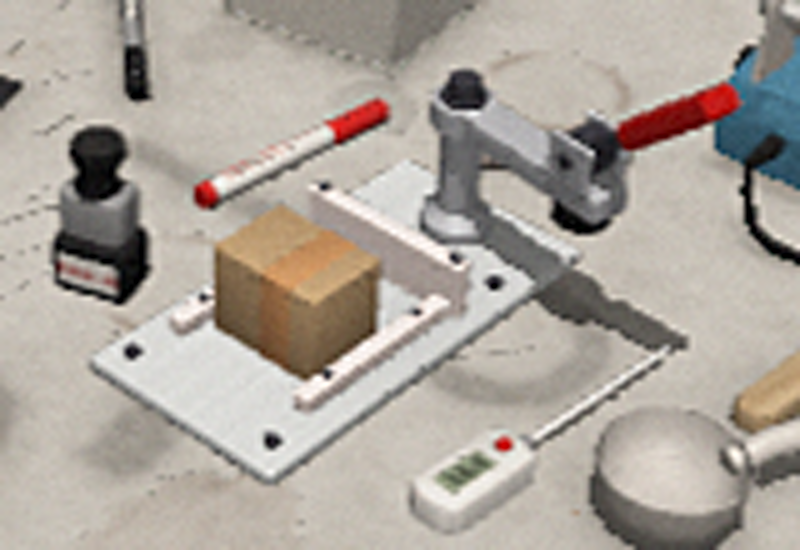

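The top crop shows plate corners at (228,140), (308,521) and (500,477), the nut at (338,143), carton top corners (318,335), (428,313), (446,395) and (335,417), and the grip at (595,112). I'll convert those to positions and cross-check them in the scene view.

```bash
cat >> h.py <<'E'
def tc(p): return np.array([230,145])+(np.atleast_2d(p)+0.5)/4.7-0.5
def sc(p): return np.array([230,195])+(np.atleast_2d(p)+0.5)/5-0.5
E
python3 - <<'E'
from h import *
np.set_printoptions(precision=1,suppress=True)
J=np.array([[115,60],[-120,60],[-120,-60],[85,0]])
zs=[10,10,10,102]
def fit(A,B):
    a=A-A.mean(0);b=B-B.mean(0);th=np.arctan2((a[:,0]*b[:,1]-a[:,1]*b[:,0]).sum(),(a*b).sum());r=np.array([[np.cos(th),-np.sin(th)],[np.sin(th),np.cos(th)]])
    return th,r,B.mean(0)-r@A.mean(0)
for n,px in (("top",tc([[228,140],[308,521],[500,477],[338,138]])),("scene",sc([[413,161],[92,362],[273,483],[465,80]]))):
    W=np.array([plane(n,p,z)[0,:2] for p,z in zip(px,zs)])
    th,r,t=fit(J,W);print(n,"yaw",round(th,4),"orig",t,"resid",(W-(J@r.T+t)).tolist())
    for nm,p,z in ([("carton",[[318,335],[428,313],[446,395],[335,417]],60),("grip",[[595,112],[648,104],[540,121]],151),("stop",[[272,275],[428,243]],41)] if n=="top" else [("carton",[[283,206],[380,260],[307,304],[215,240]],60),("stop",[[310,190],[465,275]],41)]):
        P=plane(n,(tc if n=="top" else sc)(p),z)[:,:2];print(nm,P.mean(0),"jig",((P-t)@r).round(1).tolist())
E
```

```text
top yaw 0.2305 orig [540.5 -25.3] resid [[-3.275662308797905, -2.9015545721615226], [0.7080249721711311, -1.1614907309845108], [1.4976486752740925, 3.04496726890531], [1.0699886613522267, 1.0180780342407196]]
carton [500.9 -34. ] jig [[-16.3, 32.5], [-17.1, -31.6], [-64.9, -31.6], [-64.0, 32.8]]
grip [ 633.9 -139.5] jig [[64.9, -132.9], [63.2, -161.6], [66.2, -103.0]]
stop [562.9 -15.8] jig [[24.2, 50.3], [23.7, -42.2]]
scene yaw 0.2344 orig [536.3 -29.7] resid [[2.1301992625601542, -1.2736633884057866], [0.21247392037179225, -0.8340982049183552], [-0.8674373668143289, -0.40354737936954166], [-1.4752358161173333, 2.5113089726936835]]
carton [499.  -34.2] jig [[-14.5, 33.9], [-14.3, -28.6], [-63.0, -26.4], [-57.5, 38.2]]
stop [560.4 -23.4] jig [[24.8, 51.2], [24.9, -49.9]]
```

The manual's scale: shifts go in shares of 250 mm and turns go in shares of 180 degrees. Converting my numbers, -35 mm / 250 = -0.14, -0.117 rad / 3.1416 = -0.0372.

```bash
cat >> h.py <<'E'
np.set_printoptions(precision=1,suppress=True)
O=np.array([538.5,-27,0]);Y=0.233;RJ=R.from_euler('z',Y)
def where():
    s=telemetry.read_state();r=R.from_euler('xyz',s['tool_rot'])
    print('jig',RJ.inv().apply(s['eef_pos']-O),'rot in jig',(RJ.inv()*r).as_euler('xyz').round(3),'F',RJ.inv().apply(s['force']),'t',s['clock'],s['width'])
E
echo '[[[-0.14, -0.14, 0], [0, 0, -0.0369], 0], [[-0.14, -0.14, 0], [0, 0, -0.0369], 0], [[-0.14, -0.14, 0], [0, 0, -0.0369], 0], [[-0.14, -0.14, 0], [0, 0, -0.0372], 0]]' > path.dat && python3 nudge.py path.dat; python3 -c "from h import *;where()"
```

```text
clock: 0.5
eef_pos: [280.1, 484.0, 231.0]
tool_rot: [-3.141, -0.001, -2.902]
force: [-0.3, 1.3, 0.0]
width: 28.4
gripper_force: 0.0
jig [-133.4  556.8  231. ] rot in jig [-3.1 -0.  -3.1] F [-0.   1.3  0. ] t 0.5 28.355160881937103
```

```bash

echo '[[[0, -0.184, 0], [0, 0, 0], 0], [[0, -0.184, 0], [0, 0, 0], 0], [[0, -0.184, 0], [0, 0, 0], 0], [[0, -0.184, 0], [0, 0, 0], 0], [[0, -0.184, 0], [0, 0, 0], 0], [[0, -0.184, 0], [0, 0, 0], 0], [[0, -0.184, 0], [0, 0, 0], 0], [[0, -0.184, 0], [0, 0, 0], 0], [[0, -0.184, 0], [0, 0, 0], 0], [[0, -0.184, 0], [0, 0, 0], 0], [[0, -0.184, 0], [0, 0, 0], 0], [[0, -0.184, 0], [0, 0, 0], 0]]' > path.dat && python3 nudge.py path.dat; python3 -c "from h import *;where()"
```

```text
clock: 1.7
eef_pos: [407.4, -52.9, 231.3]
tool_rot: [3.141, 0.0, -2.908]
force: [1.3, 0.2, 0.0]
width: -0.2
gripper_force: 0.0
jig [-133.6    5.1  231.3] rot in jig [ 3.1  0.  -3.1] F [ 1.3 -0.1  0. ] t 1.7 -0.16796473140586687
```

```bash
python3 - <<'E'
from h import *
s=telemetry.read_state();a=optics.get_image("wrist");cv2.imwrite("pics/w1.png",cv2.resize(a,(800,600),interpolation=cv2.INTER_CUBIC));np.savez("w1.npz",p=s['eef_pos'],r=s['tool_rot']);print(telemetry.read_state()['eef_pos'])
E
```

```text
[409.2 -61.3 231.6]
```

View pics/w1.png

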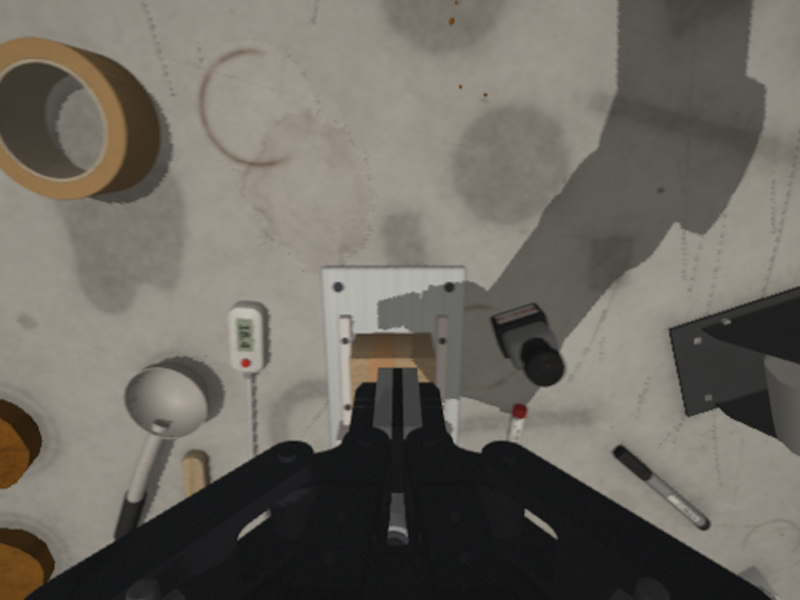

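The wrist view shows the near plate corners at (323,268) and (465,267). The edge is square to the tool and the plate centre column is about 394, so the yaw and y are confirmed. I'll go down behind the carton.

Scaled: 45 mm / 250 = 0.18, -34 mm / 250 = -0.136.

```bash

echo '[[[-0.136, 0.012, 0], [0, 0, 0], 0], [[0, 0, 0.18], [0, 0, 0], 0], [[0, 0, 0.18], [0, 0, 0], 0], [[0, 0, 0.18], [0, 0, 0], 0], [[0, 0, 0.18], [0, 0, 0], 0], [[0, 0, 0.1], [0, 0, 0], 0], [[0, 0, 0], [0, 0, 0], 0], [[0, 0, 0], [0, 0, 0], 0]]' > path.dat && python3 nudge.py path.dat; python3 -c "from h import *;where()"
```

```text
clock: 2.55
eef_pos: [435.9, -41.9, 42.3]
tool_rot: [-3.14, -0.014, -2.908]
force: [-0.3, -0.1, 1.0]
width: 0.2
gripper_force: 0.0
jig [-103.3    9.1   42.3] rot in jig [-3.1 -0.  -3.1] F [-0.3 -0.   1. ] t 2.55 0.1603072418325661
```

```bash

echo '[[[0, 0, 0], [0, 0, 0], 0], [[0, 0, 0], [0, 0, 0], 0], [[0, 0, 0], [0, 0, 0], 0]]' > path.dat && python3 nudge.py path.dat; python3 -c "from h import *;where()"
```

```text
clock: 2.85
eef_pos: [436.3, -42.1, 43.2]
tool_rot: [-3.139, -0.012, -2.908]
force: [-0.9, -0.9, 0.2]
width: 0.3
gripper_force: 0.0
jig [-103.     8.9   43.2] rot in jig [-3.1 -0.  -3.1] F [-1.  -0.7  0.2] t 2.85 0.2697557018183704
```

Scaled: 17 mm / 250 = 0.068, -9 mm / 250 = -0.036.

```bash

echo '[[[0, -0.036, 0], [0, 0, 0], 0], [[-0.032, 0, 0.068], [0, 0, 0], 0], [[-0.032, 0, 0], [0, 0, 0], 0], [[0, 0, 0], [0, 0, 0], 0]]' > path.dat && python3 nudge.py path.dat; python3 -c "from h import *;where()"
```

```text
clock: 3.25
eef_pos: [454.4, -47.2, 25.2]
tool_rot: [-3.14, -0.013, -2.908]
force: [0.2, -0.4, 0.2]
width: -0.0
gripper_force: 0.0
jig [-86.5  -0.2  25.2] rot in jig [-3.1 -0.  -3.1] F [ 0.1 -0.5  0.2] t 3.25 -0.004512740440550351
```

```bash

echo '[[[-0.024, 0, 0], [0, 0, 0], 0], [[-0.024, 0, 0], [0, 0, 0], 0], [[-0.024, 0, 0], [0, 0, 0], 0], [[-0.024, 0, 0], [0, 0, 0], 0], [[-0.024, 0, 0], [0, 0, 0], 0], [[-0.024, 0, 0], [0, 0, 0], 0]]' > path.dat && python3 nudge.py path.dat; python3 -c "from h import *;where()"
echo '[[[-0.016, 0, 0], [0, 0, 0], 0], [[-0.016, 0, 0], [0, 0, 0], 0]]' > path.dat && python3 nudge.py path.dat; python3 -c "from h import *;where()"
```

```text
clock: 3.85
eef_pos: [487.8, -38.9, 24.5]
tool_rot: [-3.139, -0.016, -2.908]
force: [-3.3, 0.3, 2.8]
width: 0.2
gripper_force: 1.5
jig [-52.1   0.1  24.5] rot in jig [-3.1 -0.  -3.1] F [-3.1  1.   2.8] t 3.85 0.24122664626522983
clock: 4.05
eef_pos: [495.8, -37.1, 24.3]
tool_rot: [-3.14, -0.015, -2.908]
force: [-3.3, -2.2, 3.0]
width: 0.0
gripper_force: 1.6
jig [-43.9   0.1  24.3] rot in jig [-3.1 -0.  -3.1] F [-3.7 -1.4  3. ] t 4.05 0.04230182707470308
```

Scaled: -2 mm / 250 = -0.008.

```bash

for i in 1 2; do echo '[[[-0.008, 0, 0], [0, 0, 0], 0], [[-0.008, 0, 0], [0, 0, 0], 0]]' > path.dat && python3 nudge.py path.dat >/dev/null; python3 -c "from h import *;where()"; done
for i in 1 2 3; do echo '[[[-0.006, 0, 0], [0, 0, 0], 0]]' > path.dat && python3 nudge.py path.dat>/dev/null; python3 -c "from h import *;where()"; done
```

```text
jig [-40.1   0.1  24.3] rot in jig [-3.1 -0.  -3.1] F [-3.4 -0.1  3. ] t 4.25 -0.2772925140037598
jig [-36.1   0.   24.3] rot in jig [-3.1 -0.  -3.1] F [-2.9  0.9  3. ] t 4.45 -0.33039943854624226
jig [-34.2   0.1  24.2] rot in jig [-3.1 -0.  -3.1] F [-2.6 -0.5  2.7] t 4.55 0.41066271595321446
jig [-33.3   0.1  24.2] rot in jig [-3.1 -0.  -3.1] F [-4.3  0.8  5.1] t 4.65 0.06273081715627303
jig [-33.3   0.1  24.1] rot in jig [-3.1 -0.  -3.1] F [-7.9  0.9  6.6] t 4.75 0.1735360016980448
```

Scaled: -2 mm / 250 = -0.008, -1 mm / 250 = -0.004.

```bash

echo '[[[-0.008, 0, 0], [0, 0, 0], 0], [[-0.004, 0, 0], [0, 0, 0], 0]]' > path.dat && python3 nudge.py path.dat>/dev/null; python3 -c "from h import *;where()"
echo '[[[0.032, 0, 0], [0, 0, 0], 0], [[0.056, 0, 0], [0, 0, 0], 0], [[0.04, 0, -0.12], [0, 0, 0], 0], [[0, 0, -0.18], [0, 0, 0], 0], [[0, 0, -0.18], [0, 0, 0], 0], [[0, 0, -0.18], [0, 0, 0], 0], [[0, 0, -0.16], [0, 0, 0], 0], [[0, 0, 0], [0, 0, 0], 0]]' > path.dat && python3 nudge.py path.dat >/dev/null; python3 - <<'E'
from h import *
where();b=optics.get_image("scene");cv2.imwrite("pics/s2.png",cv2.resize(b[185:305,220:400],None,fx=4.4,fy=4.4,interpolation=cv2.INTER_CUBIC))
E
```

```text
jig [-33.3   0.4  23.9] rot in jig [-3.1 -0.  -3.1] F [-12.6   1.7   9.6] t 4.95 -0.007742422932936219
jig [-52.3  -0.3 235.1] rot in jig [-3.1 -0.  -3.1] F [ 1.3 -0.1  0.2] t 5.75 0.02000652578144235
```

View pics/s2.png

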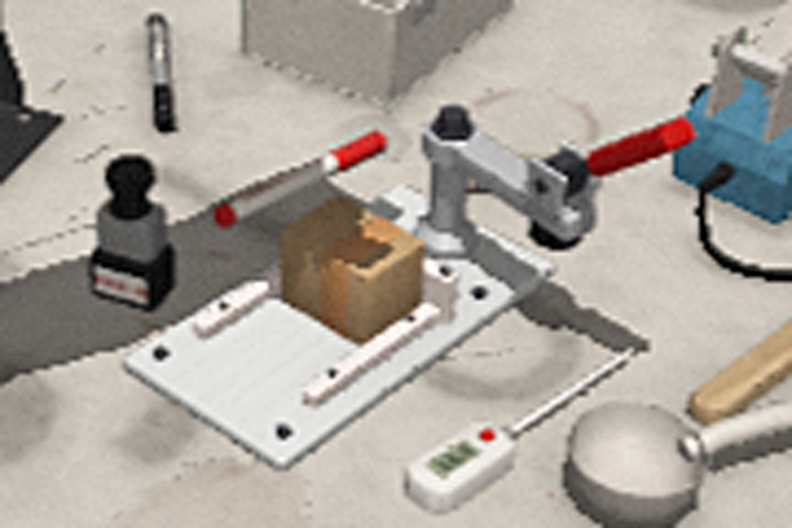

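The scene crop shows the carton flat against the end stop and square between the rails, with its corner at (362,340) and the stop at (440,285). Next I'll go over the post to the far side of the strap.

Scaled: -42 mm / 250 = -0.168, -11 mm / 250 = -0.044.

```bash

echo '[[[-0.168, -0.044, 0], [0, 0, 0], 0], [[-0.168, -0.044, 0], [0, 0, 0], 0], [[-0.168, -0.044, 0], [0, 0, 0], 0], [[-0.168, -0.04, 0], [0, 0, 0], 0], [[0, 0, 0], [0, 0, 0], 0], [[0, 0, 0], [0, 0, 0], 0], [[0, 0, 0], [0, 0, 0], 0]]' > path.dat && python3 nudge.py path.dat>/dev/null; python3 -c "from h import *;where()"
```

```text
jig [109.4 -42.  226. ] rot in jig [-3.1 -0.  -3.1] F [-0.1  0.8 -0.2] t 6.5 0.21187986923780178
```

```bash

echo '[[[-0.032, -0.004, 0.16], [0, 0, 0], 0], [[0, 0, 0.16], [0, 0, 0], 0], [[0, 0, 0.16], [0, 0, 0], 0], [[0, 0, 0.136], [0, 0, 0], 0], [[0, 0, 0], [0, 0, 0], 0], [[0, 0, 0], [0, 0, 0], 0]]' > path.dat && python3 nudge.py path.dat>/dev/null; python3 - <<'E'
from h import *
where();b=optics.get_image("scene");cv2.imwrite("pics/s3.png",cv2.resize(b[155:275,250:410],None,fx=5,fy=5,interpolation=cv2.INTER_CUBIC))
E
```

```text
jig [115.9 -43.6  73.8] rot in jig [-3.1 -0.  -3.1] F [0.5 0.  1.4] t 7.1 -0.2014178451704182
```

View pics/s3.png

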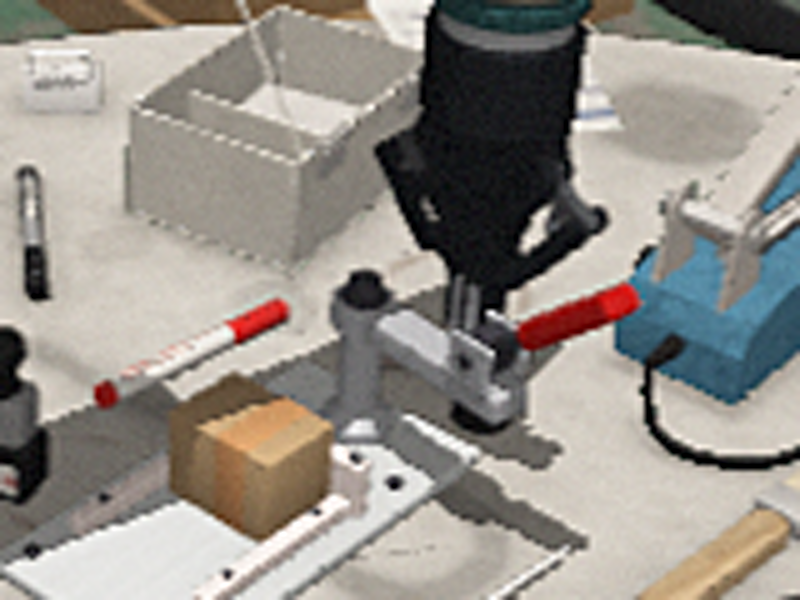

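The fingers stand behind the strap (around (465,300)), clear of it and the lever. I'll swing the strap along an arc.

Scaled: 8.5 mm / 250 = 0.034, 7 mm / 250 = 0.028.

```bash

echo '[[[0.028, -0.01, 0], [0, 0, 0], 0], [[0.028, -0.01, 0], [0, 0, 0], 0], [[0.034, -0.01, 0], [0, 0, 0], 0], [[0.034, -0.01, 0], [0, 0, 0], 0], [[0, 0, 0], [0, 0, 0], 0]]' > path.dat && python3 nudge.py path.dat>/dev/null; python3 -c "from h import *;where()"
echo '[[[0.03, 0.004, 0], [0, 0, 0], 0], [[0.03, 0.004, 0], [0, 0, 0], 0], [[0, 0, 0], [0, 0, 0], 0]]' > path.dat && python3 nudge.py path.dat>/dev/null; python3 -c "from h import *;where()"
```

```text
jig [ 83.1 -55.1  73.9] rot in jig [-3.1 -0.   3.1] F [-0.2 -0.8  0.3] t 7.65 -0.146983795535602
jig [ 68.3 -51.4  73.5] rot in jig [-3.1 -0.  -3.1] F [ 0.1  0.6 -0.1] t 7.95 -0.3026787301228439
```

Scaled: 8.5 mm / 250 = 0.034, 4.5 mm / 250 = 0.018.

```bash

echo '[[[0.034, 0.018, 0], [0, 0, 0], 0]]' > path.dat && python3 nudge.py path.dat>/dev/null; python3 -c "from h import *;where()"
echo '[[[0.034, 0.018, 0], [0, 0, 0], 0]]' > path.dat && python3 nudge.py path.dat>/dev/null; python3 -c "from h import *;where()"
python3 - <<'E'
from h import *
b=optics.get_image("top");m=cv2.inRange(cv2.cvtColor(b,cv2.COLOR_BGR2HSV),(0,150,80),(6,255,255))|cv2.inRange(cv2.cvtColor(b,cv2.COLOR_BGR2HSV),(174,150,80),(180,255,255))
m[:, :200]=0
for st in cv2.connectedComponentsWithStats(m)[2:4]: print(st[:9] if len(st)>2 else st)
n,l,s,c=cv2.connectedComponentsWithStats(m)
for i in range(1,n):
    if s[i,4]>15:
        p=plane("top",c[i],151)[0];print(s[i],c[i],RJ.inv().apply(p-O))
E
```

```text
jig [ 62.8 -48.   73.9] rot in jig [-3.1 -0.  -3.1] F [ 2.5 -1.  -1.4] t 8.05 -0.29767190432373797
jig [ 53.3 -42.5  74.1] rot in jig [-3.1 -0.  -3.1] F [1.9 0.5 0.3] t 8.15 0.11686153383731902
[[     0      0    560    420 235075]
 [   258    167      5     14     52]
 [   326    206     12     16     65]
 [   263    212      4      2      8]]
[[279.5 209.5]
 [260.1 173.5]
 [331.1 212.1]
 [264.5 212.5]]
[258 167   5  14  52] [260.1 173.5] [104.9 106.9 151. ]
[326 206  12  16  65] [331.1 212.1] [-27.2 -46.1 151. ]
```

The red grip has swung to an angle of about 0.39, so the strap is following. I'll continue.

Scaled: 8 mm / 250 = 0.032, 7 mm / 250 = 0.028.

```bash

echo '[[[0.028, 0.028, 0], [0, 0, 0], 0], [[0.024, 0.032, 0], [0, 0, 0], 0]]' > path.dat && python3 nudge.py path.dat>/dev/null; python3 -c "from h import *;where()"
for i in 1 2 3; do echo '[[[0, 0.008, 0], [0, 0, 0], 0]]' > path.dat && python3 nudge.py path.dat>/dev/null; python3 -c "from h import *;where()";done
```

```text
jig [ 39.9 -27.7  74.3] rot in jig [-3.1 -0.  -3.1] F [ 2.4 -1.6  1.2] t 8.4 -0.029742697612275038
jig [ 38.3 -24.2  74.1] rot in jig [-3.1 -0.  -3.1] F [-0.6 -1.1  0.5] t 8.5 0.0767823087388658
jig [ 38.7 -23.7  74. ] rot in jig [-3.1 -0.  -3.1] F [-2.5 -2.3  0. ] t 8.6 -0.212325696987059
jig [ 39.2 -22.3  73.9] rot in jig [-3.1 -0.  -3.1] F [-2.2 -4.8  1.1] t 8.7 -0.3920500478760457
```

Scaled: 1.5 mm / 250 = 0.006.

```bash

for i in 1 2 3; do echo '[[[0, 0.006, 0], [0, 0, 0], 0]]' > path.dat && python3 nudge.py path.dat>/dev/null; python3 -c "from h import *;where()";done
```

```text
jig [ 39.1 -22.3  73.9] rot in jig [-3.1 -0.   3.1] F [-2.5 -6.8 -0.1] t 8.8 -0.01532519101228607
jig [ 39.1 -22.2  74. ] rot in jig [-3.1 -0.   3.1] F [ -1.6 -10.1   1.2] t 8.9 0.02396748843620535
jig [ 39.1 -22.2  74. ] rot in jig [-3.1 -0.   3.1] F [ -2.9 -12.1  -0.5] t 9.0 -0.15167493655672457
```

Scaled: -45 mm / 250 = -0.18, -25 mm / 250 = -0.1.

```bash

echo '[[[-0.008, -0.08, 0], [0, 0, 0], 0], [[-0.02, -0.08, 0], [0, 0, 0], 0], [[0, 0, -0.18], [0, 0, 0], 0], [[0, 0, -0.18], [0, 0, 0], 0], [[0, 0, -0.18], [0, 0, 0], 0], [[0, 0, -0.1], [0, 0, 0], 0], [[0, 0, 0], [0, 0, 0], 0], [[0, 0, 0], [0, 0, 0], 0]]' > path.dat && python3 nudge.py path.dat>/dev/null; python3 - <<'E'
from h import *
where()
b=optics.get_image("top");h=cv2.cvtColor(b,cv2.COLOR_BGR2HSV)
m=cv2.inRange(h,(0,150,80),(6,255,255))|cv2.inRange(h,(174,150,80),(180,255,255))
n,l,s,c=cv2.connectedComponentsWithStats(m)
for i in range(1,n):
    if s[i,4]>15: print(s[i],c[i],RJ.inv().apply(plane("top",c[i],151)[0]-O))
b=optics.get_image("scene");cv2.imwrite("pics/s4.png",cv2.resize(b[155:275,250:410],None,fx=5,fy=5,interpolation=cv2.INTER_CUBIC))
E
```

```text
jig [ 50.  -56.5 234.3] rot in jig [-3.1 -0.  -3.1] F [-0.2 -0.1 -0.4] t 9.8 -0.1582660388859274
[258 167   5  14  52] [260.1 173.5] [104.9 106.9 151. ]
[312 215   9  20  79] [315.7 225.4] [-51.7  -1.3 151. ]
```

View pics/s4.png

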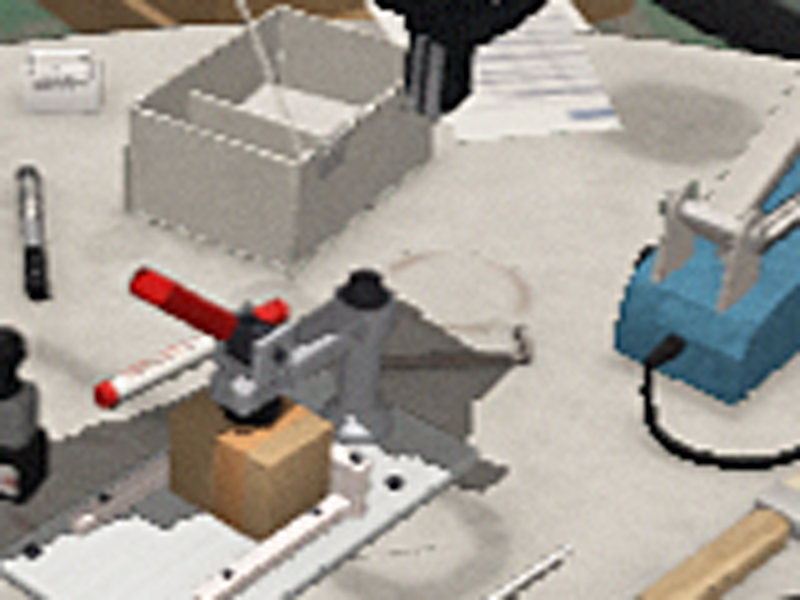

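The strap now lies over the carton, with the foot above it at (250,410) and the raised red grip at (185,300), which is jig (-52,-1). I'll move above the grip.

Scaled: 36 mm / 250 = 0.144, 19 mm / 250 = 0.076.

```bash

echo '[[[0.144, 0.076, 0], [0, 0, 0], 0], [[0.144, 0.076, 0], [0, 0, 0], 0], [[0.144, 0.072, 0], [0, 0, 0], 0], [[0, 0, 0], [0, 0, 0], 0], [[0, 0, 0], [0, 0, 0], 0], [[0, 0, 0], [0, 0, 0], 0]]' > path.dat && python3 nudge.py path.dat>/dev/null; python3 -c "from h import *;where()"
echo '[[[0, 0, 0.06], [0, 0, 0], 0], [[0, 0, 0.06], [0, 0, 0], 0], [[0, 0, 0.06], [0, 0, 0], 0], [[0, 0, 0], [0, 0, 0], 0]]' > path.dat && python3 nudge.py path.dat>/dev/null; python3 -c "from h import *;where()"
```

```text
jig [-57.4  -1.4 235.2] rot in jig [-3.1 -0.  -3.1] F [0.3 0.3 1.1] t 10.5 -0.3430051659070687
jig [-59.4  -1.3 188.6] rot in jig [-3.1 -0.  -3.1] F [-0.   0.5  0.5] t 10.9 0.01155288587036539
```

Scaled: 8 mm / 250 = 0.032.

```bash

for i in 1 2 ; do echo '[[[0, 0, 0.032], [0, 0, 0], 0], [[0, 0, 0.032], [0, 0, 0], 0]]' > path.dat && python3 nudge.py path.dat>/dev/null; python3 -c "from h import *;where()";done
for i in 1 2 3 ; do echo '[[[0, 0, 0.024], [0, 0, 0], 0], [[0, 0, 0.024], [0, 0, 0], 0]]' > path.dat && python3 nudge.py path.dat>/dev/null; python3 -c "from h import *;where()";done
```

```text
jig [-58.2  -1.4 174.5] rot in jig [-3.1 -0.  -3.1] F [-0.9 -0.1  0.7] t 11.1 0.44940556996015685
jig [-59.   -1.3 158.4] rot in jig [-3.1 -0.  -3.1] F [0.2 0.3 2.2] t 11.3 -0.06573166428794133
jig [-59.8  -1.2 146.2] rot in jig [-3.1 -0.  -3.1] F [-1.3 -0.6  3.8] t 11.5 0.15625792403555616
jig [-60.1  -1.3 134.2] rot in jig [-3.1 -0.  -3.1] F [-1.3  0.   3.1] t 11.7 -0.0483427539386573
jig [-60.6  -1.3 122.1] rot in jig [-3.1 -0.  -3.1] F [-1.9  0.1  4. ] t 11.9 -0.14286647071363667
```

Scaled: 2.5 mm / 250 = 0.01.

```bash

for i in 1 2 3 4 5 6; do echo '[[[0, 0, 0.01], [0, 0, 0], 0]]' > path.dat && python3 nudge.py path.dat>/dev/null; python3 -c "from h import *;where()";done
```

```text
jig [-61.1  -1.3 119.4] rot in jig [-3.1 -0.  -3.1] F [-2.2 -0.4  4.2] t 12.0 0.09693754520865243
jig [-60.9  -1.3 117.2] rot in jig [-3.1 -0.  -3.1] F [-3.  -0.7  5. ] t 12.1 -0.05324488475831366
jig [-60.7  -1.3 115. ] rot in jig [-3.1 -0.  -3.1] F [-5.2  0.2 13.1] t 12.2 -0.0841188421719198
jig [-60.9  -1.4 113.7] rot in jig [-3.1 -0.  -3.1] F [-10.    2.   38.4] t 12.3 0.31372312096785887
jig [-61.   -1.5 112.9] rot in jig [-3.1 -0.  -3.1] F [-13.8   2.8  58. ] t 12.4 0.05140435376543348
jig [-61.   -1.6 112.1] rot in jig [-3.1 -0.  -3.1] F [-18.4   3.6  77.4] t 12.5 0.03495332083276676
```

Scaled: -45 mm / 250 = -0.18, -30 mm / 250 = -0.12.

```bash

echo '[[[0, 0, -0.02], [0, 0, 0], 0], [[0, 0, -0.08], [0, 0, 0], 0], [[0, 0, -0.18], [0, 0, 0], 0], [[0, 0, -0.18], [0, 0, 0], 0], [[0, 0, -0.12], [0, 0, 0], 0], [[0.18, 0, 0], [0, 0, 0], 0], [[0, 0, 0], [0, 0, 0], 0], [[0, 0, 0], [0, 0, 0], 0]]' > path.dat && python3 nudge.py path.dat>/dev/null; python3 - <<'E'
from h import *
where()
b=optics.get_image("scene");cv2.imwrite("pics/s5.png",cv2.resize(b[155:275,250:410],None,fx=5,fy=5,interpolation=cv2.INTER_CUBIC))
E
```

```text
jig [-103.    -1.3  253.6] rot in jig [-3.1 -0.  -3.1] F [-0.1 -0.  -0.2] t 13.3 0.265880492628134
```

View pics/s5.png

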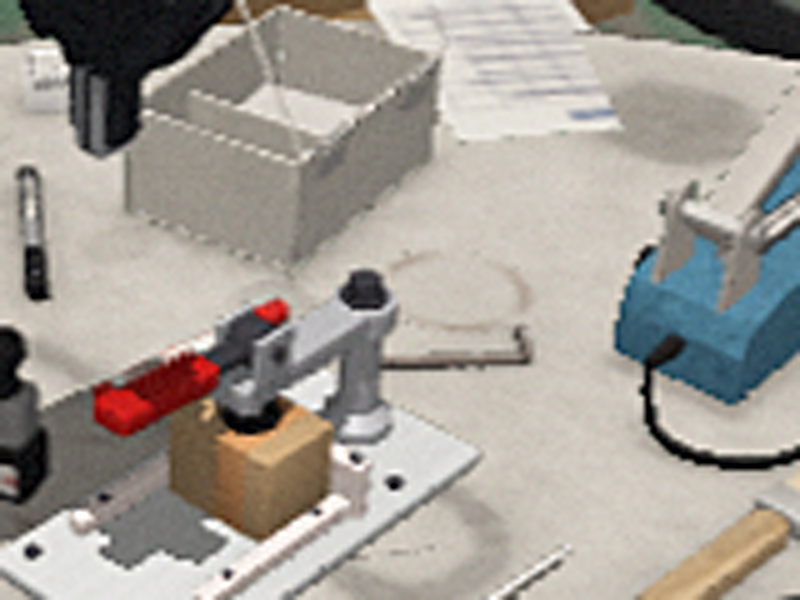

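The lever is nearly level (grip at (155,395)), the foot is down on the carton at (250,415), the carton is home, and the robot is clear. I'm handing the job in.

```bash
python3 -c "
from cell import ctrl, optics, telemetry
print(ctrl.finish_job())"
```

```text
the job is handed in; nothing more can be done
None
```

I handed the job in at about 13 s: the carton is home against the end stop, the strap is over it and the cam lever is down with the foot on the carton, going by the last picture and the push forces; hand-in returned no verdict, and the last lever push overshot to about 80 N at the wrist (limit 120 N).

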